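Jack up the specimen rack and hold it tilted

TASK

Set the small lever jack under the specimen rack's marked lift point (the steel tongue with the raised ring on top, not the two plain square lugs), pushing it in toe first until you feel the toe press on the rack's stop bar, and stand it flat on the bench with its round saddle under the pad. Then bed it in with one pump: press the jack's paddle fully down so that the rack's front rises, and let it come all the way up again. Press the paddle fully down a second time and finish while holding it down, with the rack's front carried by the jack alone and the vials, jar and other things on the bench left where they stand.

Things in the scene. Friction and masses are not known exactly. Their poses are not given: they have to be found in the camera images.
- jack: small steel lever jack, loose on the bench, 0.73 kg in all. Origin on its underside, below the middle of the housing; +x towards the toe, z up. Base plate 12 mm thick, 70 mm wide, from x = -140 to +130 mm. Along x: paddle and sloping handle behind, housing, low rib, and at x = +100 mm the column with the saddle. Dragging it along the bench takes about 4 to 6 N; it can also be carried
- housing (a point): centre of the top of the jack's housing, the block to grip: 66 mm (jack's x) by 40 mm (jack's y), top 62 mm above the jack's underside, its y sides free above the 12 mm base plate
- toe (a point): middle of the jack's toe, the flat front edge of its base plate: 130 mm ahead of the housing centre, 6 mm above the bench
- saddle: round steel saddle on the jack's ram, 40 mm across; origin at the centre of its top face, which is 70 mm above the bench with the handle up, 10 mm lower than the lift pad, so carry the jack in low (100 mm from the housing centre, towards the toe). It rises 50 mm per rad of the handle, 30 mm at full stroke
- handle (a joint): the jack's handle, rad: 0 = all the way up, 0.6 = fully down on its stop. Its pivot lies at x = -22 mm, z = 58 mm of the jack (axis along y). It springs back up by itself when let go, lowering the saddle; holding the rack fully raised takes about 4 to 8 N on the paddle
- paddle: black rubber paddle at the handle's end, 44 mm long, 60 mm wide, 8 mm thick; origin at the centre of its upper face, z out of it, x along the handle to the pivot. Handle up: it slopes 0.5 rad, 102 mm behind the housing centre, 109 mm above the bench. Fully down: slopes 0.1 rad the other way, 117 mm behind, 54 mm high. It swings on a circle about the pivot. Press it from above with closed fingers
- lift_pad: the marked lift point: a 36 mm wide steel tongue clamped on the rack's front rail (place varies), sticking out 63 mm before the stop bar's face; on top a raised ring 24 mm across, under it a round pad 36 mm across. Origin at the centre of the pad's underside, straight below the ring: 80 mm above the bench, 30 mm in front of the stop bar's face with the rack down; top of the ring 27 mm higher
- station: the rack's aluminium frame, fixed to the bench, may be turned a little. Origin on the bench at the middle of the stop bar's front face; +x into the rack, away from the robot; y along the bar. The white deck, hinged at its far edge, load unknown (340 x 205 mm, plate at 94 to 106 mm, vials to 156 mm high) starts 25 mm behind that face. Plain white square lugs at y = +-152 mm stick out to 25 mm before it
- stop_bar: steel bar along the rack's front on the bench, 300 mm wide (y), 30 mm high, 20 mm thick; origin as the station's. When the jack's toe lies square against its front face, the saddle is 30 mm in front of it, the same as the lift pad
- vial_a: specimen vial, clear with a blue lid, 41 mm across, 62 mm high, standing left of the rack's front; leave alone; origin under its centre
- vial_b: the same kind of vial, standing right of the rack's front; leave alone
- vial_c: the same kind of vial, standing on the right of the bench; leave alone
- jar: closed jar, 70 mm across, 90 mm high, on the left; leave alone
- tip_box: box of pipette tips, 85 x 120 x 57 mm, on the right; leave alone
- pipette: pipette lying along its own x, 230 mm long, on the left; leave alone
- beaker: white plastic beaker, 60 mm across, 75 mm high, on the left; leave alone

How it is judged:
By the outcome, as a careful person would: the job done as asked, in the order asked, and still so for the second after the job is handed in, while the arm keeps its last pose, push and grip.
It also fails if it takes over 61 s, if anything falls off the work surface, if the arm or the gripper's body presses on something with over 40 N, if the wrist force passes 120 N, or if a joint passes its speed limit or range.

ROBOT

A 6-joint arm with a two-finger parallel gripper is mounted at the origin on the work surface. World frame = base frame: x ahead of the robot, y to its left, z up, the work surface at z = 0. Lengths are in mm, angles in rad, forces in N, time in s.
With the tool pointing down it reaches from about 425 to 950 mm from the base axis. Payload 3.5 kg.
Tool frame: the origin (TCP) lies at the very end of the fingers, on their centre line; the grasp point (between the pads) lies 19 mm behind it; z points along the fingers, y is the direction in which the jaws open and shut (so a half turn about z gives the same grasp; the last joint's range is limited). The gripper opens to 85 mm and grips with 20 to 120 N. Pads are 22 mm wide; open, the fingers measure 114 mm over their backs; the gripper's body (76 mm by 85 mm) begins 54 mm behind the grasp point. The pads swing forward as they close: fully open they stand 13 mm farther back than shut.
Start: joints at [-1.255, 0.286, 1.577, -0, 1.279, -0.15], TCP at [303.188, -603.062, 231.325] pointing down, gripper open.
Joint ranges: [-2.77, 2.77], [-0.9, 2.22], [0.21, 2.48], [-1.53, 4.67], [0.24, 2.81], [-2.84, 2.84]. Speed limits (rad/s): [2.79, 2.79, 3.14, 3.14, 3.14, 3.14].

INTERFACE

Orientations are given as a rotation vector (axis times angle).
In Python, from rig import bot gives the robot as it stands. The module is installed in compiled form; this text tells all that it offers.
- The arm moves only by the tool play_rows, never from a script. Its argument "steps" is a list that holds one entry, the list of rows, each a list of 7 numbers: the turn, a rotation vector about the world's x, y, z in units of 8 degrees (1.0 is 8 degrees), then the shift along the world's x, y, z in m, then the closure in counts, from 0 (fully open) to 255 (shut). In form: [[[ax, ay, az, tx, ty, tz, grip], ...]]. A call has exactly 8 rows; each row is the pose to reach, as a shift and turn from the pose commanded when the call began; what a row does not reach only later rows make up. A row lasts 1/10 s, in which the tool goes at most 50 mm and 8.59 degrees, less where a joint would pass 70% of its speed; a pose out of reach is approached as far as the arm can. A call with a gripper value outside its range is refused whole. The fingers move at their own pace and stop on an object; "force" is the grip in N (left out, the last holds). Time passes only in rows, so rows that repeat a pose let the fingers close, or fill a call up. It gives the time, the measured TCP pose, the force and the opening at its end, in the units of the state.
- bot.state(): the state, without advancing time (a new reading comes with each control period).
- bot.grab_frame(name): name is "scene" or "side" or "wrist"; returns a dict with "image" (420x560x3 uint8, red, green, blue), "intrinsics" (3x3 intrinsics, pixels), "pose" (4x4, takes a point from camera to world coordinates). Camera axes: x right, y down, z forward; pixel columns grow to the right and rows downward; lengths in mm; the calibration is good to about 2 mm. A picture is of the moment at which its call begins. There is no depth.
- bot.hand_in(): hands the job in, once; it reports no verdict.
The state is a dict: "time": time; "qpos": joint angles; "joint_vel": joint speeds; "joint_torque": joint torques, N m; "eef_pos": TCP position; "eef_rot": TCP orientation; "contact_force": force on the tool from outside, world axes, zero at the start; "torque": the same for the moment, N m; "opening": opening from 0.0 (shut) to 1.0 (fully open).
Only numpy, scipy, OpenCV 4.12 (cv2) and the standard library are available. Lean on these libraries where they do the work, as an engineer would, in place of code of your own. Each camera call takes 0.05 s, during which the arm holds its last target.

## Working session

There is one attempt and no reset: what is moved stays moved. The work goes in short steps, Python scripts to look and compute and a tool call to move; the robot and the scene stay as the last step left them, time stands still between calls to the robot, and variables do not carry over. Pictures are saved under pics/ and viewed, and the job is handed in when it is done.

Besides the shell and the picture viewer there is one more tool, called by a JSON object that holds its "op" and its "data". play_rows: Moves the arm, as the interface text tells. Its arguments: {"type":"object","properties":{"steps":{"type":"array","items":{"type":"array","items":{"type":"array","items":{"type":"number"}}}},"force":{"type":"number"}},"required":["steps"]}

```bash
mkdir -p pics; cat > h.py <<'E'
import numpy as np, cv2
from rig import bot
def snap(name,fn):
    f=bot.grab_frame(name); cv2.imwrite('pics/'+fn,f['image'][:,:,::-1]); np.savez('pics/'+fn+'.npz',**{k:np.array(v) for k,v in f.items()}); return f
def load(fn):
    return dict(np.load('pics/'+fn+'.npz'))
def ray(f,u,v):
    K=np.array(f['intrinsics']);T=np.array(f['pose']); d=T[:3,:3]@np.linalg.inv(K)@np.array([u,v,1.0]); return T[:3,3],d/np.linalg.norm(d)
def onz(f,u,v,z):
    o,d=ray(f,u,v); return o+d*(z-o[2])/d[2]
def proj(f,p):
    K=np.array(f['intrinsics']);T=np.array(f['pose']); c=T[:3,:3].T@(np.array(p)-T[:3,3]); q=K@c; return q[:2]/q[2]
def tri(f1,p1,f2,p2):
    o1,d1=ray(f1,*p1);o2,d2=ray(f2,*p2)
    A=np.stack([d1,-d2],1); s=np.linalg.lstsq(A,o2-o1,rcond=None)[0]
    a=o1+d1*s[0];b=o2+d2*s[1]; return (a+b)/2,np.linalg.norm(a-b)
E
python3 - <<'E'
from h import *
np.set_printoptions(precision=3,suppress=True)
print(bot.state())
for n in('scene','side','wrist'):
    f=snap(n,n+'0.png'); print(n,np.array(f['pose'])[:3,3])
E
```

```text
{'time': 0.0, 'qpos': array([-1.255,  0.287,  1.578, -0.   ,  1.279, -0.15 ]), 'joint_vel': array([ 0.001,  0.001, -0.002, -0.001,  0.001, -0.001]), 'joint_torque': array([ -0.   , -40.599, -29.262,  -0.   ,   0.006,   0.   ]), 'eef_pos': array([ 302.972, -602.434,  229.933]), 'eef_rot': array([-3.054, -0.725,  0.   ]), 'contact_force': array([ 0.293, -0.765, -0.12 ]), 'torque': array([-0.042, -0.023,  0.03 ]), 'opening': 0.9997068363332564}
scene [ 992.701 -506.907  740.759]
side [-30.769 749.669 847.061]
wrist [ 375.116 -566.58   374.102]
```

View pics/scene0.png

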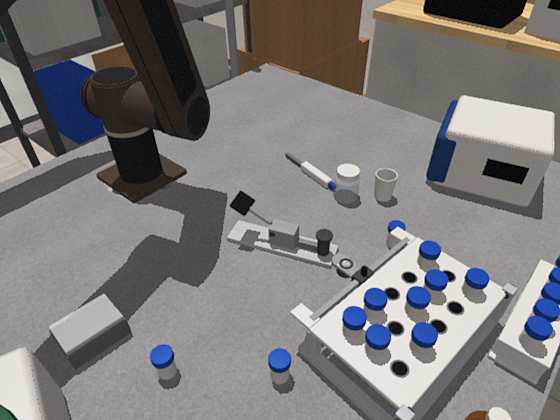

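View pics/side0.png

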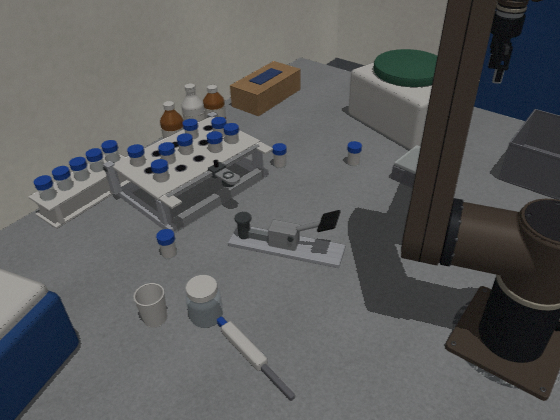

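View pics/wrist0.png

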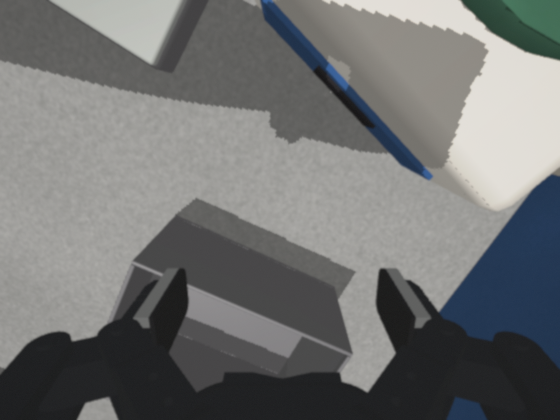

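The scene view shows the jack at about (285,240), the ring tongue at (346,264) and the rack's lugs at (303,314) and (400,236). The side view shows the jack at (285,240) and the ring at (232,180). Next I'll zoom in.

```bash
python3 - <<'E'
import cv2
a=cv2.imread('pics/scene0.png')[180:330,220:420]; cv2.imwrite('pics/z1.png',cv2.resize(a,None,fx=4,fy=4,interpolation=cv2.INTER_CUBIC))
a=cv2.imread('pics/side0.png')[150:275,160:360]; cv2.imwrite('pics/z2.png',cv2.resize(a,None,fx=4,fy=4,interpolation=cv2.INTER_CUBIC))
E
```

```text
(no output)
```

View pics/z1.png

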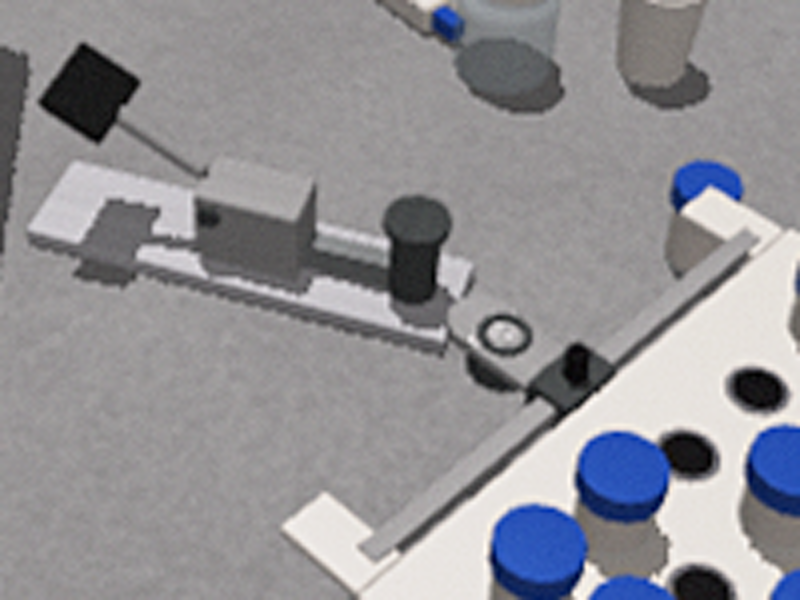

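View pics/z2.png

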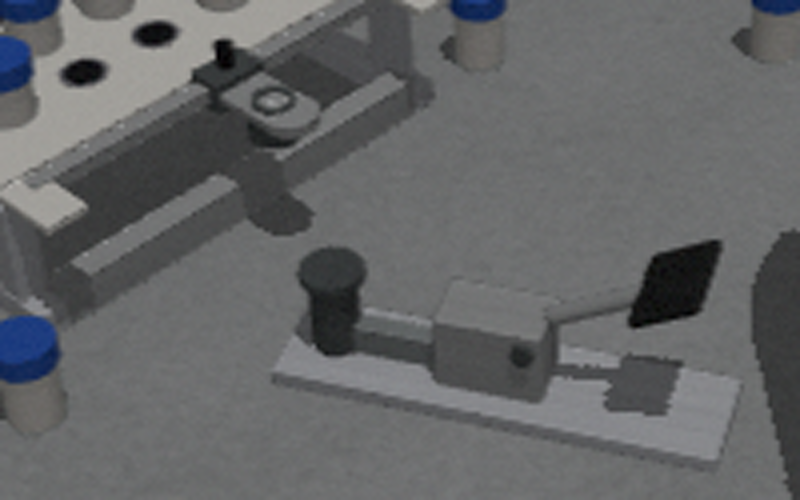

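```bash
python3 - <<'E'
from h import *
np.set_printoptions(precision=1,suppress=True)
s=load('scene0.png');d=load('side0.png')
S=lambda x,y:(220+x/4,180+y/4)
D=lambda x,y:(160+x/4,150+y/4)
print('base scene');P=[onz(s,*S(*p),12) for p in[(75,163),(30,233),(443,343),(472,268)]]
for p in P: print(p)
print(np.linalg.norm(P[2]-P[1]),np.linalg.norm(P[1]-P[0]),[np.arctan2(*(b-a)[1::-1]) for a,b in((P[0],P[3]),(P[1],P[2]))])
print('base side');Q=[onz(d,*D(*p),12) for p in[(738,380),(714,456),(275,375)]]
for p in Q: print(p)
print(np.arctan2(*(Q[2]-Q[1])[1::-1]), np.linalg.norm(Q[2]-Q[1]))
for n,a,b,z in[('saddle',(417,218),(332,268),70),('ring',(505,333),(273,101),107),('housing',(262,185),(500,308),62),('paddle',(89,92),(676,284),109)]:
    print(n,*tri(s,S(*a),d,D(*b)),onz(s,*S(*a),z),onz(d,*D(*b),z))
# bar front top edge in side
print('bar side');
for p in[(97,287),(240,203),(288,172),(408,100)]: print(onz(d,*D(*p),30))
# lugs: front corners scene & side
print('lugR',tri(s,S(322,492),d,D(440,10))); 
print('lugL scene z~106', onz(s,*S(740,187),106))
E
```

```text
base scene
[379.7  30.3  12. ]
[404.1 -33.5  12. ]
[652.5  57.1  12. ]
[630.6 117.8  12. ]
264.3568150750735 68.34253257634367 [np.float64(0.3354591018923333), np.float64(0.34996087421209054)]
base side
[395.1 -26.3  12. ]
[373.4  34.3  12. ]
[618.3 129.1  12. ]
0.36963686005169516 262.6051542385802
saddle [609.9  82.8  67. ] 1.6860750262518354 [612.2  80.7  70. ] [606.6  84.9  70. ]
ring [714.2  12.6 102.2] 1.581541258595321 [716.9   9.3 107. ] [708.7  17.  107. ]
housing [516.   50.   60.3] 8.369989052868151 [520.5  51.2  62. ] [511.7  48.8  62. ]
paddle [417.2  13.2 102.7] 1.2649912498169635 [423.5   8.4 109. ] [413.   18.9 109. ]
bar side
[744.1 147.6  30. ]
[728.7  36.2  30. ]
[725.1  -5.9  30. ]
[ 711.7 -113.3   30. ]
lugR (array([ 699.6, -127. ,   99.7]), np.float64(12.476415390489413))
lugL scene z~106 [755.  184.6 106. ]
```

{"op": "play_rows", "data": {"steps": [[[0, 0, 0, 0.014, 0.043, 0, 0], [0, 0, 0, 0.028, 0.086, 0, 0], [0, 0, 0, 0.042, 0.129, 0, 0], [0, 0, 0, 0.056, 0.172, 0, 0], [0, 0, 0, 0.07, 0.215, 0, 0], [0, 0, 0, 0.084, 0.258, 0, 0], [0, 0, 0, 0.098, 0.301, 0, 0], [0, 0, 0, 0.112, 0.344, 0, 0]]]}}

```text
time: 0.95
eef_pos: [415.3, -257.2, 231.1]
eef_rot: [-3.057, -0.724, -0.0]
contact_force: [1.4, 0.1, 0.2]
opening: 0.999
```

{"op": "play_rows", "data": {"steps": [[[0, 0, -0.2, 0.014, 0.043, 0.005, 0], [0, 0, -0.4, 0.028, 0.086, 0.01, 0], [0, 0, -0.6, 0.042, 0.129, 0.015, 0], [0, 0, -0.83, 0.056, 0.172, 0.02, 0], [0, 0, -0.83, 0.07, 0.215, 0.02, 0], [0, 0, -0.83, 0.084, 0.258, 0.02, 0], [0, 0, -0.83, 0.1, 0.308, 0.02, 0], [0, 0, -0.83, 0.1, 0.308, 0.02, 0]]]}}

```text
time: 1.75
eef_pos: [515.5, 53.7, 251.1]
eef_rot: [-3.09, -0.556, -0.0]
contact_force: [0.3, -0.6, 0.1]
opening: 1.005
```

```bash
python3 - <<'E'
from h import *
np.set_printoptions(precision=3,suppress=True)
f=snap('wrist','w1.png');print(f['pose']);st=bot.state();print(st['time'],st['eef_pos'],st['eef_rot'])
for p in[(609.4,82.8,70),(515.4,48.8,62),(712.8,13.1,107)]: print(proj(f,p))
cv2.imwrite('pics/w1b.png',cv2.resize(f['image'][:,:,::-1],(800,600)))
E
```

```text
[[  0.348  -0.891  -0.29  591.021]
 [ -0.938  -0.331  -0.106  81.7  ]
 [ -0.002   0.309  -0.951 395.156]
 [  0.      0.      0.      1.   ]]
1.8 [515.226  51.79  250.941] [-3.092 -0.555  0.001]
[288.147  80.815]
[286.646 183.643]
[424.492 -25.649]
```

View pics/w1b.png

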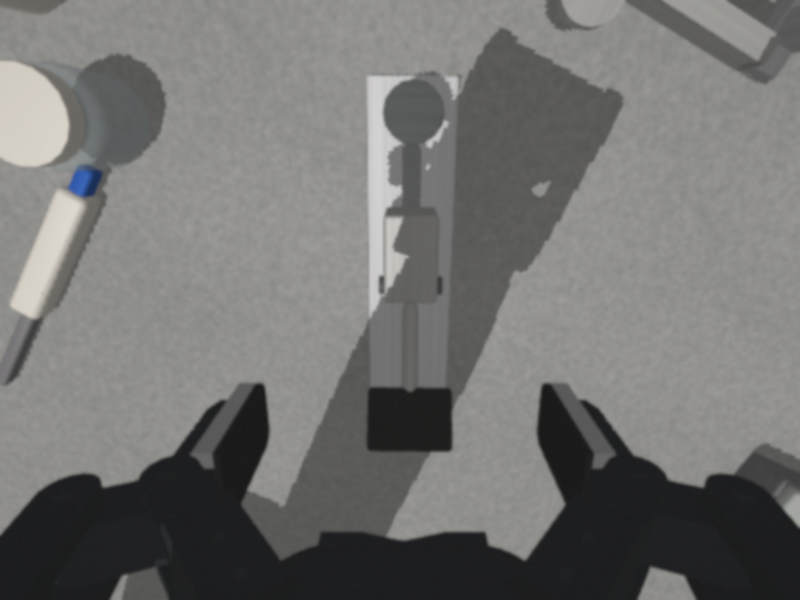

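The wrist view shows the jack nearly axis-aligned: saddle centre (290,78), housing top centre (288,181) and paddle (286,293) in native pixels. All three agree with the estimates from the fixed cameras.

```bash
python3 - <<'E'
from h import *
np.set_printoptions(precision=3,suppress=True)
f=load('w1.png');k=.7
sd=onz(f,414*k,111*k,70);hs=onz(f,411.5*k,259*k,62);pd=onz(f,409.5*k,419*k,109)
fl=onz(f,367*k,76*k,12);fr=onz(f,460*k,76*k,12)
print(sd,hs,pd,fl,fr,(fl+fr)/2,np.linalg.norm(fl-fr))
for a,b in((hs,sd),(pd,sd),(pd,hs)): print(np.linalg.norm((b-a)[:2]),np.arctan2(*(b-a)[1::-1]))
print(np.arctan2(*(fl-fr)[1::-1])-np.pi/2)
E
```

```text
[612.45   82.318  70.   ] [518.259  48.312  62.   ] [420.193  13.586 109.   ] [626.835 123.989  12.   ] [650.985  58.874  12.   ] [638.91   91.431  12.   ] 69.4492111550329
100.1414472423676 0.3464729112514327
204.17298362048152 0.3433412798954953
104.03250010955973 0.3403267790591665
0.35516298120483714
```

{"op": "play_rows", "data": {"steps": [[[0, 0, 0, 0.003, -0.001, -0.04, 0], [0, 0, 0, 0.003, -0.001, -0.08, 0], [0, 0, 0, 0.003, -0.001, -0.12, 0], [0, 0, 0, 0.003, -0.001, -0.16, 0], [0, 0, 0, 0.003, -0.001, -0.195, 0], [0, 0, 0, 0.003, -0.001, -0.215, 0], [0, 0, 0, 0.003, -0.001, -0.227, 0], [0, 0, 0, 0.003, -0.001, -0.227, 0]]]}}

```text
time: 2.6
eef_pos: [516.8, 47.2, 22.7]
eef_rot: [-3.093, -0.545, 0.006]
contact_force: [-0.2, 0.8, 0.9]
opening: 1.004
```

{"op": "play_rows", "data": {"steps": [[[0, 0, 0, 0, 0, 0, 80], [0, 0, 0, 0, 0, 0, 150], [0, 0, 0, 0, 0, 0, 200], [0, 0, 0, 0, 0, 0, 220], [0, 0, 0, 0, 0, 0, 220], [0, 0, 0, 0, 0, 0, 220], [0, 0, 0, 0, 0, 0, 220], [0, 0, 0, 0, 0, 0, 220]]], "force": 70}}

```text
time: 3.4
eef_pos: [519.4, 48.2, 26.0]
eef_rot: [-3.094, -0.546, -0.004]
contact_force: [-0.9, 0.9, 5.9]
opening: 0.457
```

```bash
python3 - <<'E'
from h import *
st=bot.state();print(st)
snap('scene','s2.png');snap('side','d2.png');f=snap('wrist','w2.png')
E
```

```text
{'time': 3.4, 'qpos': array([-1.02459988e-01,  2.23284245e-01,  2.07708728e+00,  9.71368856e-04,
        8.38865417e-01,  1.11827352e+00]), 'joint_vel': array([-2.42495604e-04,  1.77187311e-03,  2.25429465e-03,  3.35718391e-05,
       -2.77483046e-03, -9.09852888e-04]), 'joint_torque': array([ -0.63869644, -28.24198008, -20.60621381,  -0.35622049,
        -0.39131546,  -0.0871248 ]), 'eef_pos': array([519.3807317 ,  48.21029439,  26.04545622]), 'eef_rot': array([-3.09371773, -0.546062  , -0.00386999]), 'contact_force': array([-0.90307164,  0.92834265,  5.90205629]), 'torque': array([ 0.34058715,  0.20467427, -0.05280869]), 'opening': 0.4566749953130925}
```

View pics/w2.png

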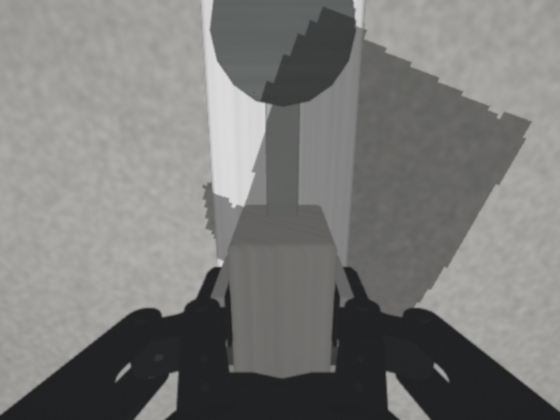

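View pics/s2.png

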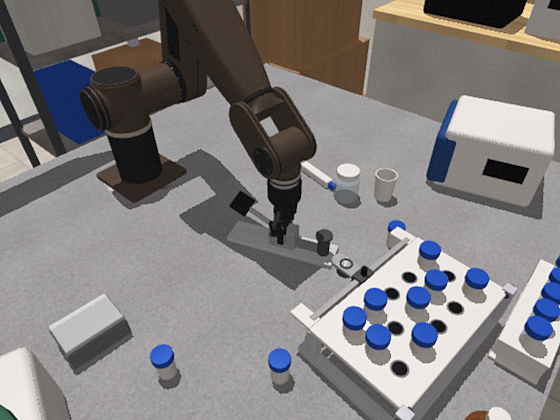

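```bash
python3 - <<'E'
import cv2
a=cv2.imread('pics/side0.png')[145:235,150:280]; cv2.imwrite('pics/z3.png',cv2.resize(a,None,fx=6,fy=6,interpolation=cv2.INTER_CUBIC))
a=cv2.imread('pics/scene0.png')[220:340,285:425]; cv2.imwrite('pics/z4.png',cv2.resize(a,None,fx=5,fy=5,interpolation=cv2.INTER_CUBIC))
E
```

```text
(no output)
```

View pics/z3.png

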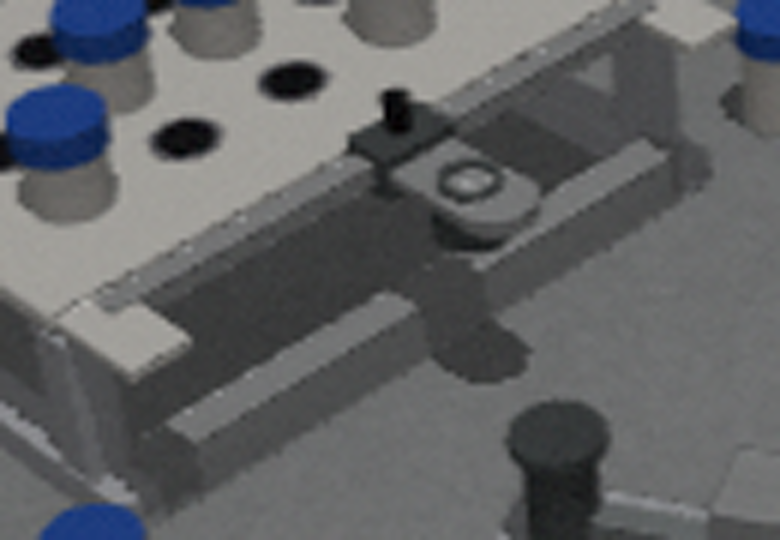

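View pics/z4.png

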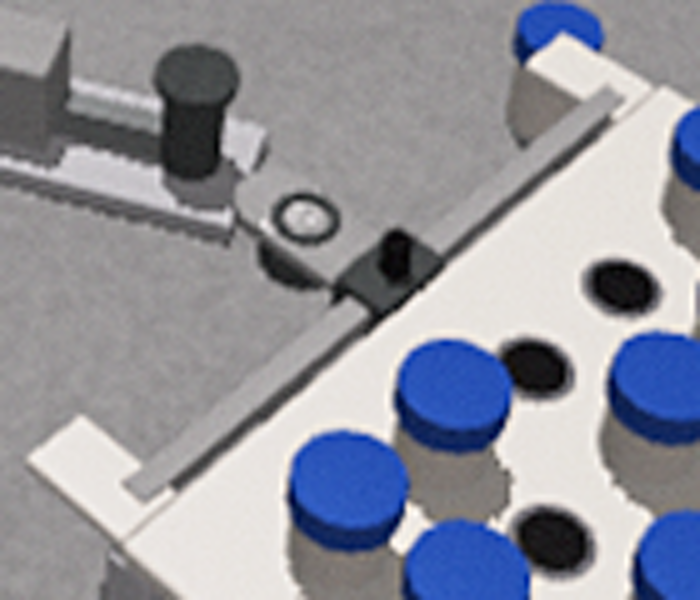

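```bash
python3 - <<'E'
from h import *
np.set_printoptions(precision=1,suppress=True)
s=load('scene0.png');d=load('side0.png')
S=lambda x,y:(285+x/5,220+y/5)
D=lambda x,y:(150+x/6,145+y/6)
def yaw(a,b): v=b-a; return np.arctan2(-v[0],v[1])
for nm,a,b,z in(('top',(190,443),(672,155),30),('bot',(200,510),(685,198),0)):
    A=onz(d,*D(*b),z);B=onz(d,*D(*a),z);print(nm,A,B,yaw(A,B),np.linalg.norm(A-B))
for nm,a,b in(('lugouter',(28,460),(565,32)),('luginner',(80,415),(525,68)),('rail',(122,483),(605,88))):
    for z in (94,106):
        A=onz(s,*S(*a),z);B=onz(s,*S(*b),z);print(nm,z,A,B,(A+B)/2,yaw(A,B),np.linalg.norm(A-B))
# side lugs: left lug front corners
A=onz(d,*D(735,20),100);B=onz(d,*D(135,375),100);C=onz(d,*D(190,343),100);print('side lug',A,B,C,yaw(A,C))
print('ring',onz(s,*S(306,218),107),onz(d,*D(471,181),107))
print('saddle',onz(s,*S(197,74),70),onz(d,*D(558,435),70))
E
```

```text
top [ 723.9 -128.5   30. ] [757.1 143.5  30. ] -0.1215078099172988 274.07428142920844
bot [ 725.  -137.4    0. ] [751.9 148.9   0. ] -0.09363407394134758 287.55412208013047
lugouter 94 [ 700.6 -147.4   94. ] [737.8 188.5  94. ] [719.2  20.6  94. ] -0.11036389995845841 337.9102682686266
lugouter 106 [ 706. -154.  106.] [742.5 175.6 106. ] [724.3  10.8 106. ] -0.11036389995845837 331.6406641655899
luginner 94 [ 702.6 -119.    94. ] [735.8 156.1  94. ] [719.2  18.5  94. ] -0.12026243355651675 277.0732366466783
luginner 106 [ 707.9 -126.2  106. ] [740.6 143.8 106. ] [724.2   8.8 106. ] -0.12026243355651695 271.9324058864225
rail 94 [ 733.4 -133.    94. ] [769.1 167.5  94. ] [751.3  17.3  94. ] -0.11816201527143942 302.6135524467277
rail 106 [ 738.2 -139.9  106. ] [773.2 155.  106. ] [755.7   7.6 106. ] -0.11816201527143995 296.9988453832944
side lug [ 701.2 -150.   100. ] [735.8 179.5 100. ] [732.8 153.3 100. ] -0.10379668246614615
ring [717.3   8.4 107. ] [708.4  16.4 107. ]
saddle [613.   80.1  70. ] [605.5  86.3  70. ]
```

{"op": "play_rows", "data": {"steps": [[[0, 0, 0, 0, 0, 0.01, 220], [0, 0, 0, 0, 0, 0.02, 220], [0, 0, -0.6, 0, 0, 0.02, 220], [0, 0, -1.3, 0.006, -0.004, 0.02, 220], [0, 0, -2.0, 0.012, -0.008, 0.02, 220], [0, 0, -2.7, 0.018, -0.012, 0.02, 220], [0, 0, -3.33, 0.024, -0.016, 0.02, 220], [0, 0, -3.33, 0.024, -0.016, 0.02, 220]]]}}

```text
time: 4.35
eef_pos: [542.1, 31.5, 44.0]
eef_rot: [3.136, -0.181, -0.001]
contact_force: [-0.3, 0.6, -6.9]
opening: 0.461
```

```bash
python3 - <<'E'
from h import *
np.set_printoptions(precision=3,suppress=True)
st=bot.state();print(st['time'],st['eef_pos'],st['eef_rot'],st['contact_force'],st['opening'])
f=snap('scene','s3.png');g=snap('side','d3.png');w=snap('wrist','w3.png')
a=f['image'][190:320,220:420,::-1];b=g['image'][145:275,160:360,::-1]
cv2.imwrite('pics/z5.png',cv2.resize(np.hstack([a,b]),None,fx=2,fy=2,interpolation=cv2.INTER_CUBIC))
E
```

```text
4.35 [542.124  31.506  44.049] [ 3.136 -0.181 -0.001] [-0.328  0.616 -6.871] 0.46118471609351464
```

View pics/z5.png

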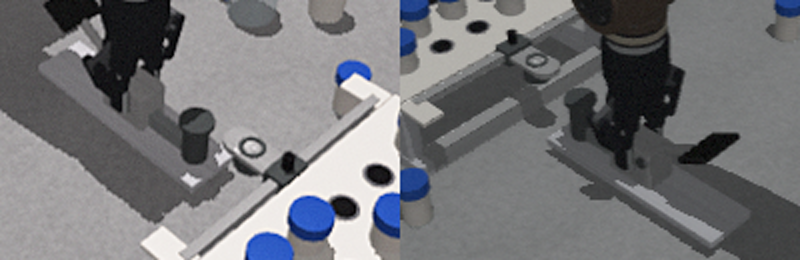

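View pics/w3.png

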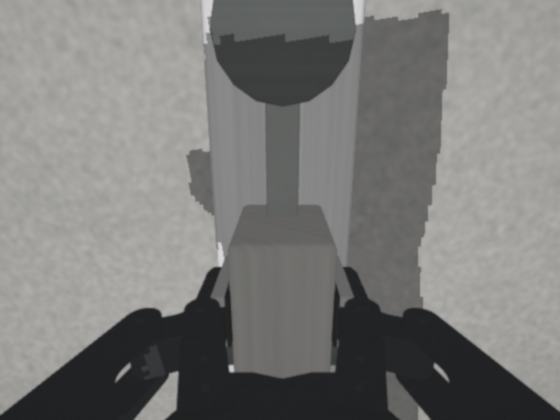

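```bash
python3 - <<'E'
import cv2
s=cv2.imread('pics/s3.png')[225:300,300:380];d=cv2.imread('pics/d3.png')[160:235,200:280]
import numpy as np
cv2.imwrite('pics/z6.png',cv2.resize(np.hstack([s,d]),None,fx=5,fy=5,interpolation=cv2.INTER_CUBIC))
E
```

```text
(no output)
```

View pics/z6.png

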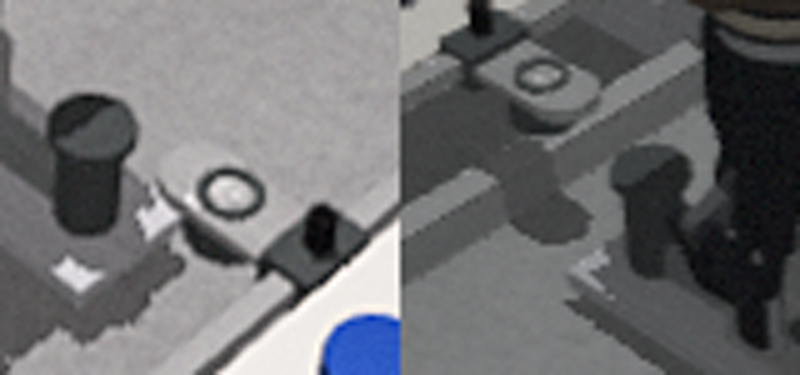

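```bash
python3 - <<'E'
from h import *
np.set_printoptions(precision=1,suppress=True)
s=load('s3.png');d=load('d3.png')
for n,a,b,z in(('sad',(318.4,250.2),(250.2,194.4),89),('ring',(346.2,263.6),(228.4,175),107)):
    print(n,tri(s,a,d,b),onz(s,*a,z),onz(d,*b,z))
E
```

```text
sad (array([637.9,  21.5,  82.3]), np.float64(1.7659128016400083)) [642.1  16.7  89. ] [631.3  27.4  89. ]
ring (array([714.7,  11.7, 102.2]), np.float64(1.715961200669958)) [717.3   8.4 107. ] [709.1  16.  107. ]
```

{"op": "play_rows", "data": {"steps": [[[0, 0, 0, 0, -0.001, -0.008, 220], [0, 0, 0, 0, -0.001, -0.015, 220], [0, 0, 0, 0, -0.001, -0.019, 220], [0, 0, 0, 0, -0.001, -0.019, 220], [0, 0, 0, 0.01, -0.002, -0.019, 220], [0, 0, 0, 0.02, -0.003, -0.019, 220], [0, 0, 0, 0.03, -0.0045, -0.019, 220], [0, 0, 0, 0.04, -0.0056, -0.019, 220]]]}}

```text
time: 5.3
eef_pos: [581.3, 26.7, 26.1]
eef_rot: [-3.136, 0.179, 0.007]
contact_force: [-7.5, 0.9, 3.5]
opening: 0.459
```

{"op": "play_rows", "data": {"steps": [[[0, 0, 0, 0.005, -0.0006, 0, 220], [0, 0, 0, 0.01, -0.0011, 0, 220], [0, 0, 0, 0.015, -0.0017, 0, 220], [0, 0, 0, 0.019, -0.0022, 0, 220], [0, 0, 0, 0.022, -0.0025, 0, 220], [0, 0, 0, 0.025, -0.0029, 0, 220], [0, 0, 0, 0.027, -0.0031, 0, 220], [0, 0, 0, 0.027, -0.0031, 0, 220]]]}}

```text
time: 6.1
eef_pos: [608.6, 23.5, 26.1]
eef_rot: [-3.136, 0.18, 0.004]
contact_force: [-6.4, 0.8, 3.3]
opening: 0.459
```

```bash
python3 - <<'E'
from h import *
np.set_printoptions(precision=3,suppress=True)
st=bot.state();print(st['time'],st['eef_pos'],st['eef_rot'],st['contact_force'],st['torque'],st['opening'])
s=snap('scene','s4.png')['image'][225:300,300:380,::-1];d=snap('side','d4.png')['image'][160:235,200:280,::-1]
cv2.imwrite('pics/z7.png',cv2.resize(np.hstack([s,d]),None,fx=5,fy=5,interpolation=cv2.INTER_CUBIC))
E
```

```text
6.1 [608.582  23.491  26.088] [-3.136  0.18   0.004] [-6.414  0.849  3.284] [0.071 0.81  0.005] 0.4589284634384762
```

View pics/z7.png

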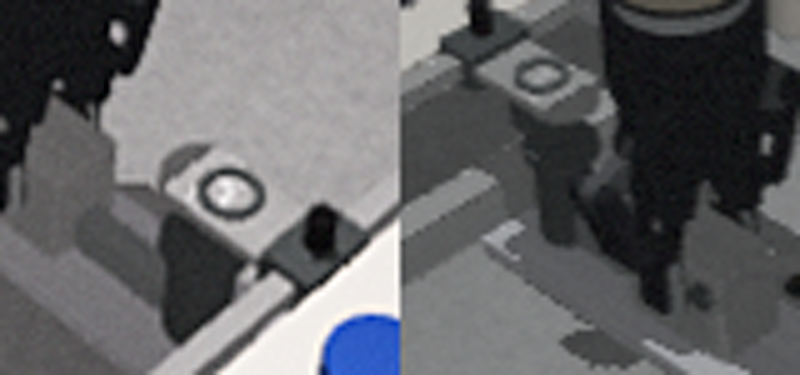

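{"op": "play_rows", "data": {"steps": [[[0, 0, 0, 0.001, -0.0001, 0, 220], [0, 0, 0, 0.002, -0.0002, 0, 220], [0, 0, 0, 0.003, -0.0003, 0, 220], [0, 0, 0, 0.004, -0.0005, 0, 220], [0, 0, 0, 0.005, -0.0006, 0, 220], [0, 0, 0, 0.006, -0.0007, 0, 220], [0, 0, 0, 0.007, -0.0008, 0, 220], [0, 0, 0, 0.007, -0.0008, 0, 220]]]}}

```text
time: 7.0
eef_pos: [615.2, 22.8, 26.1]
eef_rot: [-3.136, 0.179, 0.005]
contact_force: [-6.7, 1.3, 3.7]
opening: 0.459
```

{"op": "play_rows", "data": {"steps": [[[0, 0, 0, 0.0005, -0.0001, 0, 220], [0, 0, 0, 0.001, -0.0001, 0, 220], [0, 0, 0, 0.0015, -0.0002, 0, 220], [0, 0, 0, 0.002, -0.0002, 0, 220], [0, 0, 0, 0.0025, -0.0003, 0, 220], [0, 0, 0, 0.003, -0.0003, 0, 220], [0, 0, 0, 0.0035, -0.0004, 0, 220], [0, 0, 0, 0.0035, -0.0004, 0, 220]]]}}

```text
time: 7.8
eef_pos: [617.9, 22.5, 26.1]
eef_rot: [-3.136, 0.179, 0.009]
contact_force: [-10.4, 0.3, 6.0]
opening: 0.462
```

{"op": "play_rows", "data": {"steps": [[[0, 0, 0, 0.0005, -0.0001, 0, 220], [0, 0, 0, 0.001, -0.0001, 0, 220], [0, 0, 0, 0.0015, -0.0002, 0, 220], [0, 0, 0, 0.002, -0.0002, 0, 220], [0, 0, 0, 0.002, -0.0002, 0, 220], [0, 0, 0, 0.002, -0.0002, 0, 220], [0, 0, 0, 0.002, -0.0002, 0, 220], [0, 0, 0, 0.002, -0.0002, 0, 220]]]}}

```text
time: 8.6
eef_pos: [617.8, 22.5, 26.1]
eef_rot: [-3.136, 0.178, 0.018]
contact_force: [-15.8, 0.3, 10.6]
opening: 0.459
```

```bash
python3 - <<'E'
from h import *
np.set_printoptions(precision=3,suppress=True)
st=bot.state();print(st['time'],st['eef_pos'],st['eef_rot'],st['contact_force'],st['torque'],st['opening'])
s=snap('scene','s5.png')['image'][225:300,300:380,::-1];d=snap('side','d5.png')['image'][160:235,200:280,::-1]
cv2.imwrite('pics/z8.png',cv2.resize(np.hstack([s,d]),None,fx=5,fy=5,interpolation=cv2.INTER_CUBIC))
E
```

```text
8.6 [617.8    22.524  26.057] [-3.136  0.178  0.018] [-15.755   0.302  10.583] [0.21  1.989 0.096] 0.45888670935866116
```

View pics/z8.png

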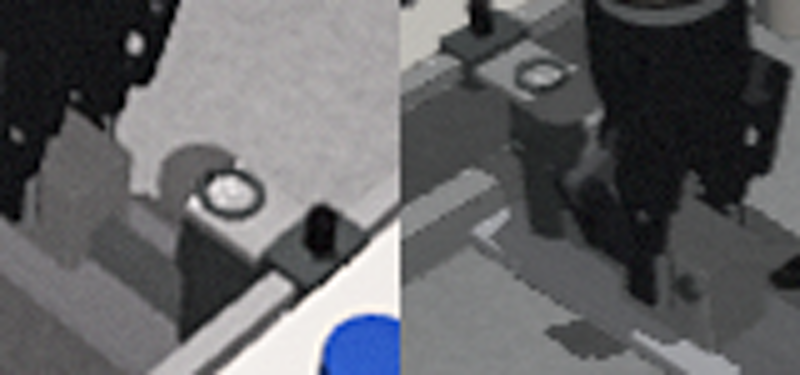

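{"op": "play_rows", "data": {"steps": [[[0, 0, 0, -0.0007, 0.0001, 0, 220], [0, 0, 0, -0.0015, 0.0002, 0.0005, 220], [0, 0, 0, -0.0015, 0.0002, 0.0005, 180], [0, 0, 0, -0.0015, 0.0002, 0.0005, 120], [0, 0, 0, -0.0015, 0.0002, 0.0005, 60], [0, 0, 0, -0.0015, 0.0002, 0.0005, 0], [0, 0, 0, -0.0015, 0.0002, 0.0005, 0], [0, 0, 0, -0.0015, 0.0002, 0.0005, 0]]]}}

```text
time: 9.5
eef_pos: [620.6, 22.0, 26.1]
eef_rot: [3.136, -0.181, 0.001]
contact_force: [1.0, 1.0, 0.1]
opening: 0.996
```

```bash
python3 - <<'E'
from h import *
np.set_printoptions(precision=3,suppress=True)
st=bot.state();print(st['time'],st['eef_pos'],st['eef_rot'],st['contact_force'],st['torque'],st['opening'])
E
```

```text
9.5 [620.61   21.961  26.055] [ 3.136 -0.181  0.001] [1.028 0.997 0.132] [-0.026 -0.011  0.006] 0.9960724090809958
```

{"op": "play_rows", "data": {"steps": [[[0, 0, 0, 0, 0, 0.03, 0], [0, 0, 0, 0, 0, 0.07, 0], [0, 0, 0, 0, 0, 0.115, 0], [0, 0, 0, -0.02, 0.002, 0.16, 0], [0, 0, 0, -0.05, 0.006, 0.2, 0], [0, 0, 0, -0.08, 0.009, 0.23, 120], [0, 0, 0, -0.1, 0.0115, 0.23, 255], [0, 0, 0, -0.1, 0.0115, 0.23, 255]]]}}

```text
time: 10.3
eef_pos: [519.2, 33.9, 257.5]
eef_rot: [3.136, -0.18, 0.005]
contact_force: [0.5, 0.4, -0.6]
opening: 0.516
```

```bash
python3 - <<'E'
from h import *
np.set_printoptions(precision=3,suppress=True)
st=bot.state();print(st['time'],st['eef_pos'],st['eef_rot'],st['contact_force'],st['opening'])
s=snap('scene','s6.png');d=snap('side','d6.png');w=snap('wrist','w6.png')
cv2.imwrite('pics/w6b.png',cv2.resize(w['image'][:,:,::-1],(800,600)))
a=s['image'][190:320,220:420,::-1];b=d['image'][145:275,160:360,::-1]
cv2.imwrite('pics/z9.png',cv2.resize(np.hstack([a,b]),None,fx=2,fy=2,interpolation=cv2.INTER_CUBIC))
E
```

```text
10.3 [519.213  33.905 257.535] [ 3.136 -0.18   0.005] [ 0.455  0.411 -0.574] 0.5156927083711191
```

View pics/w6b.png

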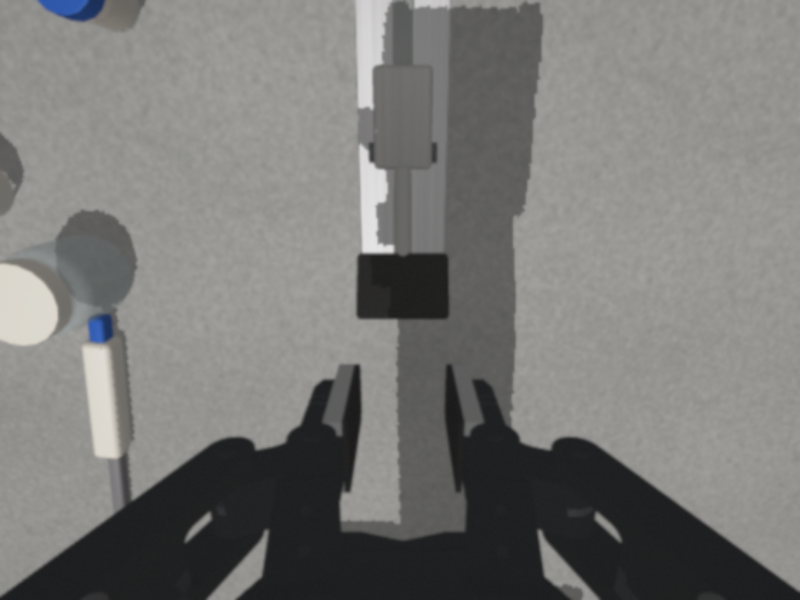

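View pics/z9.png

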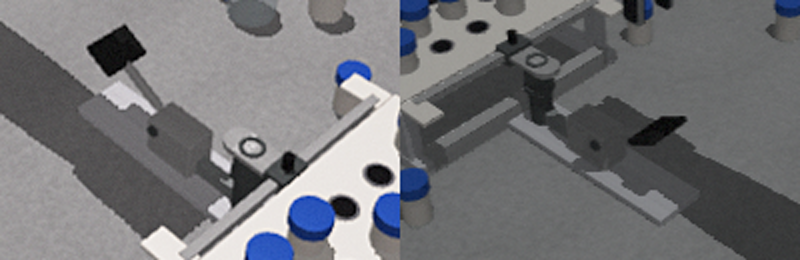

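The wrist view shows the paddle at (282,200) native, with the housing and tongue line straight ahead. The fixed views show the saddle under the ring tongue and the base flat against the bar.

```bash
python3 - <<'E'
from h import *
np.set_printoptions(precision=3,suppress=True)
f=load('w6.png');k=.7
pd=onz(f,403*k,286*k,109);hs=onz(f,403*k,118*k,62);print(pd,hs,np.linalg.norm((pd-hs)[:2]),np.arctan2(*(hs-pd)[1::-1]))
E
```

```text
[513.01   34.845 109.   ] [616.589  22.751  62.   ] 104.28301064786615 -0.11623682073490212
```

{"op": "play_rows", "data": {"steps": [[[0, 0, 0, -0.003, 0.0005, -0.01, 255], [0, 0, 0, -0.006, 0.001, -0.03, 255], [0, 0, 0, -0.006, 0.001, -0.05, 255], [0, 0, 0, -0.006, 0.001, -0.07, 255], [0, 0, 0, -0.006, 0.001, -0.09, 255], [0, 0, 0, -0.006, 0.001, -0.11, 255], [0, 0, 0, -0.006, 0.001, -0.13, 255], [0, 0, 0, -0.006, 0.001, -0.13, 255]]]}}

```text
time: 11.25
eef_pos: [511.3, 34.8, 120.8]
eef_rot: [-3.136, 0.181, 0.015]
contact_force: [0.1, 0.9, -0.6]
opening: 0.003
```

```bash
python3 - <<'E'
from h import *
np.set_printoptions(precision=3,suppress=True)
st=bot.state();print(st['time'],st['eef_pos'],st['contact_force'],st['opening'])
w=snap('wrist','w7.png');d=snap('side','d7.png')
b=d['image'][125:275,160:400,::-1]
cv2.imwrite('pics/z10.png',cv2.resize(b,None,fx=3,fy=3,interpolation=cv2.INTER_CUBIC))
E
```

```text
11.25 [511.301  34.784 120.833] [ 0.114  0.937 -0.594] 0.0028353461573337626
```

View pics/w7.png

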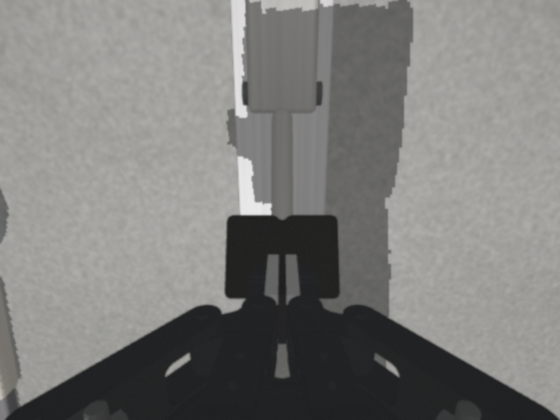

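View pics/z10.png

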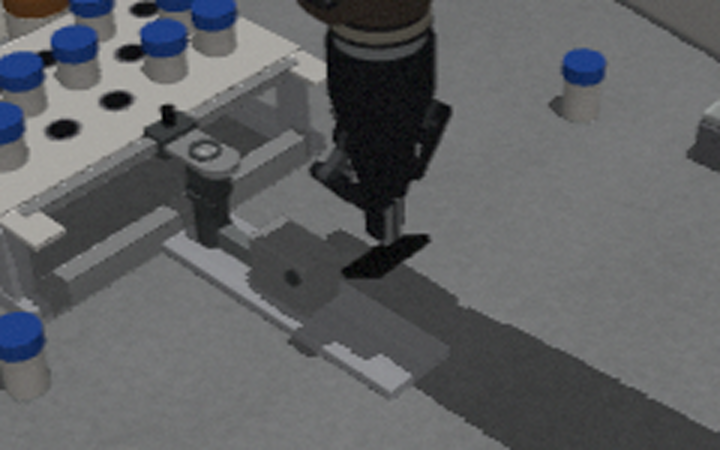

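{"op": "play_rows", "data": {"steps": [[[0, 0, 0, 0, 0, -0.008, 255], [0, 0, 0, -0.002, 0.0002, -0.014, 255], [0, 0, 0, -0.004, 0.0005, -0.018, 255], [0, 0, 0, -0.006, 0.0007, -0.022, 255], [0, 0, 0, -0.008, 0.0009, -0.027, 255], [0, 0, 0, -0.01, 0.0011, -0.032, 255], [0, 0, 0, -0.011, 0.0013, -0.037, 255], [0, 0, 0, -0.012, 0.0014, -0.042, 255]]], "force": 40}}

```text
time: 12.15
eef_pos: [501.6, 36.0, 83.7]
eef_rot: [3.136, -0.18, -0.003]
contact_force: [-3.5, -0.6, 5.5]
opening: 0.001
```

{"op": "play_rows", "data": {"steps": [[[0, 0, 0, -0.0005, 0.0001, -0.004, 255], [0, 0, 0, -0.001, 0.0001, -0.008, 255], [0, 0, 0, -0.0015, 0.0002, -0.012, 255], [0, 0, 0, -0.002, 0.0002, -0.016, 255], [0, 0, 0, -0.0025, 0.0003, -0.019, 255], [0, 0, 0, -0.003, 0.0003, -0.022, 255], [0, 0, 0, -0.003, 0.0003, -0.025, 255], [0, 0, 0, -0.003, 0.0003, -0.027, 255]]]}}

```text
time: 12.95
eef_pos: [498.6, 36.4, 56.6]
eef_rot: [-3.136, 0.181, 0.003]
contact_force: [-4.1, 0.2, 5.0]
opening: 0.005
```

```bash
python3 - <<'E'
from h import *
np.set_printoptions(precision=3,suppress=True)
st=bot.state();print(st['time'],st['eef_pos'],st['contact_force'],st['opening'])
s=snap('scene','s8.png');d=snap('side','d8.png')
a=s['image'][190:320,220:420,::-1];b=d['image'][145:275,160:360,::-1]
cv2.imwrite('pics/z11.png',cv2.resize(np.hstack([a,b]),None,fx=2,fy=2,interpolation=cv2.INTER_CUBIC))
E
```

```text
12.95 [498.565  36.383  56.625] [-4.065  0.203  4.995] 0.005026792734928549
```

View pics/z11.png

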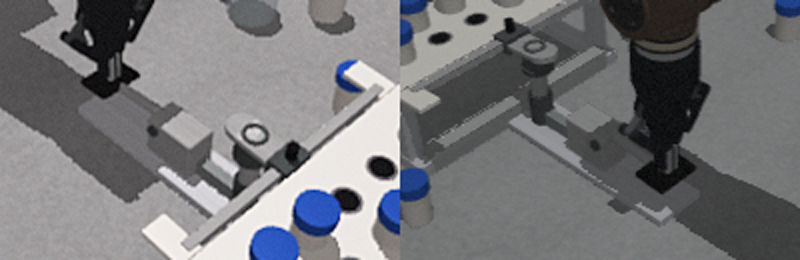

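{"op": "play_rows", "data": {"steps": [[[0, 0, 0, 0, 0, -0.001, 255], [0, 0, 0, 0, 0, -0.002, 255], [0, 0, 0, 0, 0, -0.003, 255], [0, 0, 0, 0, 0, -0.004, 255], [0, 0, 0, 0, 0, -0.005, 255], [0, 0, 0, 0, 0, -0.005, 255], [0, 0, 0, 0, 0, -0.005, 255], [0, 0, 0, 0, 0, -0.005, 255]]]}}

```text
time: 13.85
eef_pos: [498.7, 36.4, 54.0]
eef_rot: [3.136, -0.18, -0.005]
contact_force: [-9.4, 1.6, 19.7]
opening: -0.006
```

```bash
python3 - <<'E'
from h import *
s=snap('scene','s9.png');d=snap('side','d9.png')
a=s['image'][225:300,300:380,::-1];b=d['image'][150:225,200:280,::-1]
cv2.imwrite('pics/z12.png',cv2.resize(np.hstack([a,b]),None,fx=5,fy=5,interpolation=cv2.INTER_CUBIC))
E
```

```text
(no output)
```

View pics/z12.png

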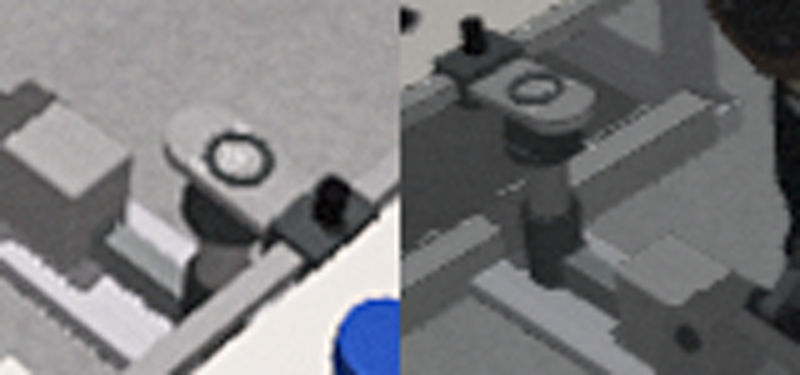

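{"op": "play_rows", "data": {"steps": [[[0, 0, 0, 0, 0, 0.006, 255], [0, 0, 0, 0.0005, -0.0001, 0.013, 255], [0, 0, 0, 0.0015, -0.0002, 0.02, 255], [0, 0, 0, 0.003, -0.0003, 0.028, 255], [0, 0, 0, 0.004, -0.0005, 0.036, 255], [0, 0, 0, 0.006, -0.0007, 0.043, 255], [0, 0, 0, 0.008, -0.0009, 0.05, 255], [0, 0, 0, 0.011, -0.0013, 0.057, 255]]]}}

```text
time: 14.75
eef_pos: [510.7, 34.8, 109.2]
eef_rot: [3.136, -0.181, 0.002]
contact_force: [1.1, 0.7, -0.2]
opening: 0.004
```

{"op": "play_rows", "data": {"steps": [[[0, 0, 0, 0.002, -0.0003, 0.006, 255], [0, 0, 0, 0.004, -0.0005, 0.012, 255], [0, 0, 0, 0.004, -0.0005, 0.018, 255], [0, 0, 0, 0.004, -0.0005, 0.026, 255], [0, 0, 0, 0.004, -0.0005, 0.034, 255], [0, 0, 0, 0.004, -0.0005, 0.034, 255], [0, 0, 0, 0.004, -0.0005, 0.034, 255], [0, 0, 0, 0.004, -0.0005, 0.034, 255]]]}}

```text
time: 15.55
eef_pos: [513.9, 34.5, 142.5]
eef_rot: [-3.136, 0.181, 0.001]
contact_force: [0.2, -0.6, -0.5]
opening: 0.002
```

```bash
python3 - <<'E'
from h import *
np.set_printoptions(precision=1,suppress=True)
print('raised ring',tri(load('s9.png'),(347.8,256.6),load('d9.png'),(227.2,167.6)))
st=bot.state();print(st['time'],st['eef_pos'],st['contact_force'],st['opening'])
s=snap('scene','s10.png');d=snap('side','d10.png');w=snap('wrist','w10.png')
a=s['image'][190:320,220:420,::-1];b=d['image'][145:275,160:360,::-1]
cv2.imwrite('pics/z13.png',cv2.resize(np.hstack([a,b]),None,fx=2,fy=2,interpolation=cv2.INTER_CUBIC))
E
```

```text
raised ring (array([716. ,  11.7, 124. ]), np.float64(1.6808892452887065))
15.55 [513.9  34.5 142.5] [ 0.2 -0.6 -0.5] 0.0024140197949232564
```

View pics/z13.png

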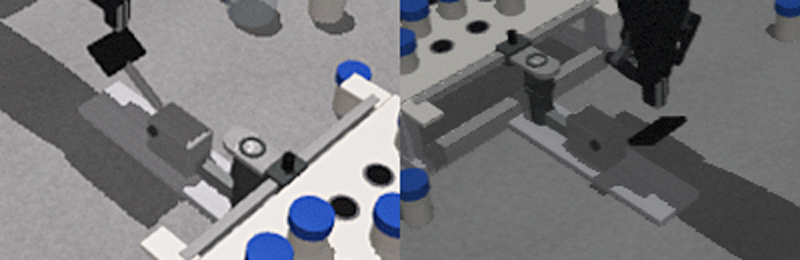

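View pics/w10.png

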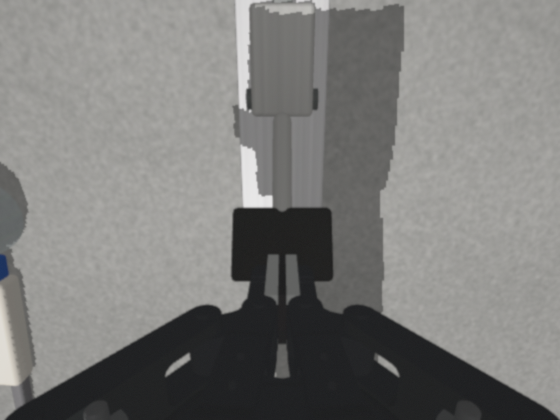

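{"op": "play_rows", "data": {"steps": [[[0, 0, 0, 0, 0, -0.014, 255], [0, 0, 0, 0, 0, -0.025, 255], [0, 0, 0, -0.002, 0.0002, -0.031, 255], [0, 0, 0, -0.004, 0.0005, -0.035, 255], [0, 0, 0, -0.006, 0.0007, -0.039, 255], [0, 0, 0, -0.008, 0.0009, -0.044, 255], [0, 0, 0, -0.01, 0.0011, -0.049, 255], [0, 0, 0, -0.012, 0.0014, -0.059, 255]]]}}

```text
time: 16.5
eef_pos: [502.6, 35.8, 84.7]
eef_rot: [3.136, -0.18, 0.002]
contact_force: [-2.6, 0.5, 5.9]
opening: 0.002
```

{"op": "play_rows", "data": {"steps": [[[0, 0, 0, -0.0005, 0.0001, -0.004, 255], [0, 0, 0, -0.001, 0.0001, -0.008, 255], [0, 0, 0, -0.0015, 0.0002, -0.012, 255], [0, 0, 0, -0.002, 0.0002, -0.016, 255], [0, 0, 0, -0.0025, 0.0003, -0.019, 255], [0, 0, 0, -0.003, 0.0003, -0.022, 255], [0, 0, 0, -0.003, 0.0003, -0.025, 255], [0, 0, 0, -0.003, 0.0003, -0.027, 255]]]}}

```text
time: 17.3
eef_pos: [499.0, 36.2, 56.9]
eef_rot: [-3.136, 0.181, 0.001]
contact_force: [-3.0, -0.4, 5.6]
opening: -0.0
```

{"op": "play_rows", "data": {"steps": [[[0, 0, 0, 0, 0, -0.001, 255], [0, 0, 0, 0, 0, -0.002, 255], [0, 0, 0, 0, 0, -0.003, 255], [0, 0, 0, 0, 0, -0.004, 255], [0, 0, 0, 0, 0, -0.005, 255], [0, 0, 0, 0, 0, -0.005, 255], [0, 0, 0, 0, 0, -0.005, 255], [0, 0, 0, 0, 0, -0.005, 255]]]}}

```text
time: 18.1
eef_pos: [499.2, 36.2, 54.1]
eef_rot: [3.136, -0.18, -0.003]
contact_force: [-9.4, 1.3, 18.6]
opening: 0.002
```

```bash
python3 - <<'E'
from h import *
np.set_printoptions(precision=1,suppress=True)
st=bot.state();print(st['time'],st['eef_pos'],st['contact_force'],st['opening'],st['joint_vel'])
s=snap('scene','s11.png');d=snap('side','d11.png')
a=s['image'][225:300,300:380,::-1];b=d['image'][150:225,200:280,::-1]
cv2.imwrite('pics/z14.png',cv2.resize(np.hstack([a,b]),None,fx=5,fy=5,interpolation=cv2.INTER_CUBIC))
for x,y in(('s9.png','s11.png'),('d9.png','d11.png')):
    df=np.abs(load(x)['image'].astype(int)-load(y)['image']).max(2); ys,xs=np.where(df>40); print(x,len(ys), (xs.min(),xs.max(),ys.min(),ys.max()) if len(ys) else '')
E
```

```text
18.1 [499.2  36.2  54.1] [-9.4  1.3 18.6] 0.0015837626839448255 [-0.  0.  0.  0.  0.  0.]
s9.png 21 (np.int64(247), np.int64(439), np.int64(195), np.int64(339))
d9.png 18 (np.int64(267), np.int64(463), np.int64(80), np.int64(263))
```

View pics/z14.png

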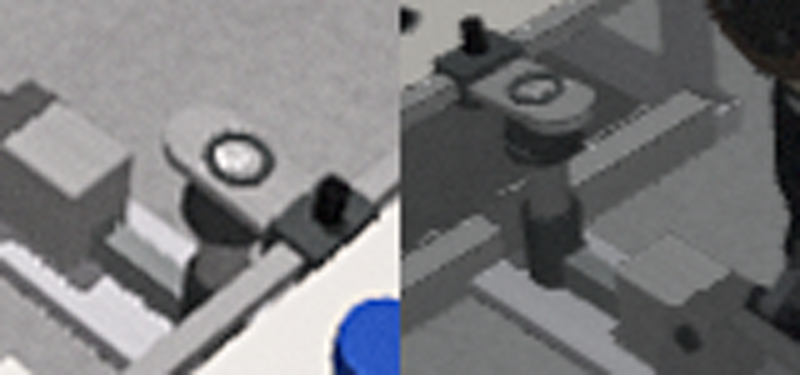

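View pics/s11.png

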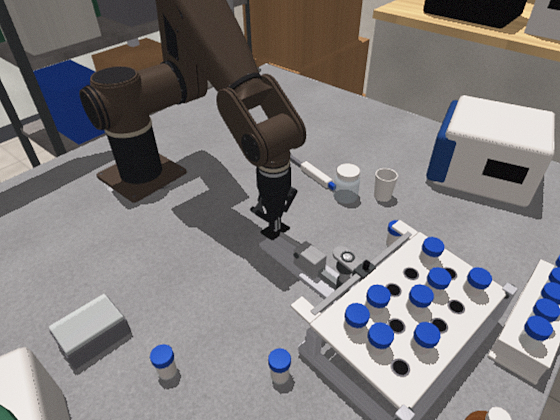

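View pics/d11.png

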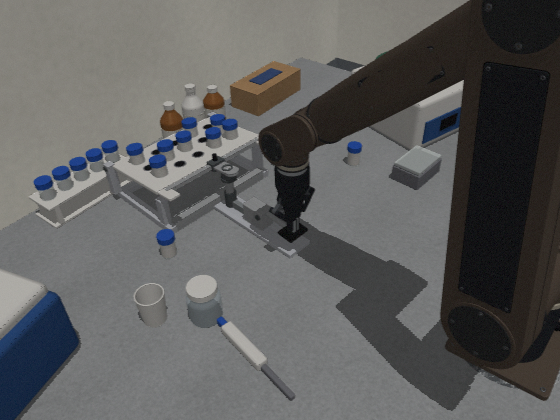

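The views match the first full press. The ring is raised at scene (348,257), all seven rack vials are upright, and the vials, jar, beaker, pipette and tip box stand where they were. The paddle is on its stop with about 19 N.

```bash
python3 - <<'E'
from rig import bot
print(bot.hand_in())
E
```

```text
the job is handed in; nothing more can be done
None
```

The jack is set under the marked lift point, has been pumped once to bed it in, and is now holding the rack's front up with the paddle pressed fully down. I handed the job in at 18 s of the 61 s allowed.

- **Setting the jack:** I gripped it by the housing, turned it to line up with the rack, lowered it to the bench in front of the tongue and slid it in toe first. The motion stopped dead while the force rose from about 6.5 N of drag to about 16 N, so the toe was on the stop bar. The wrist camera then put the housing within 1–2 mm of where I had worked out it should be.
- **First pump:** I pressed the paddle down to its stop at tool height 54.0 mm and 19.7 N. The ring rose about 22 mm, against roughly 20 mm expected. I then let the paddle all the way up, and the pictures showed the rack down and the jack unmoved.
- **Second press, held:** The paddle is on its stop again at tool height 54.1 mm and 18.6 N. The pictures match the first full press almost exactly, with the saddle under the ring. The vials, jar and other things look to be where they started.

**Disagreement:** the scene and side cameras disagreed by up to about 9 mm at the height of the ring, and their combined heights came out about 5 mm low. I relied on the wrist camera, on how the saddle and ring lined up with each other, and on the felt contact.

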